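# Fetch the ring weight from between the post and the bottle

## Task

Put the steel ring weight flat on the middle of the closed wafer box. The chrome post and the brown bottle stand close on either side of it in the rack, so first stand both of them in the empty white tray, then move the ring, and only then stand the post and the bottle back in the rack, each on the very place it came from. Keep the post and the bottle upright throughout and leave the other things on the table where they are.

Things in the scene. Friction and masses are not known exactly. Their poses are not given: they have to be found in the camera images.
- ring_center (a point): plain steel ring weight, a thick flat ring 42 mm across and 14 mm high, lying flat; the point is its centre, 7 mm above its underside. At the start it lies on the middle place of the rack, its top 18 mm above the table.
- post_center (a point): polished chrome post, an upright round bar 33 mm across and 110 mm tall (0.3 to 0.5 kg); the point is its centre, 55 mm above its foot, z along the post. At the start it stands on one of the two outer places of the rack.
- bottle_center (a point): brown dropper bottle with a dark cap, 42 mm across and 85 mm tall; the body is solid, straight-sided and graspable up to about 55 mm above its foot, the shoulder and cap are above; the point is half-way up, 42.5 mm above its foot, z upward. At the start it stands on the other outer place of the rack.
- rack: fixed aluminium rack: flat base 74 mm deep (x), 166 mm wide (y), 4 mm thick, with three turned circles 47 mm across in a row along its y axis at y = -50, 0, +50 mm; along its +x edge, far from the robot, a stop 6 mm thick rises to 22 mm above the table, its face 31 mm from the row. Things stand loose on it within a few mm of the circles' middles. Origin under its centre at table height.
- tray: fixed, empty, shallow white tray, 100 mm (x) by 170 mm (y) outside, walls 4 mm thick and 12 mm high, floor 4 mm thick; origin under its centre at table height, y along its longer side. (The big exposure stage in the middle of the table, 470 to 750 mm ahead of the robot, is 240 mm high, with the microscope behind and above it: pass in front when crossing.)
- lid_middle (a point): middle of the top of the closed flat dark wafer box, which is fixed, 109 mm (x) by 104 mm (y) and 16 mm high, a round wafer showing in it; the point lies on the lid's upper face; the lid is flat and stays shut. It is the box in the open at the front half of the table, not the similar thing by the monitor at the back right.
There are look-alikes about, which are no part of the job. What is shaped like the part that bears ring_center but turquoise is not meant.

How it is judged:
By the outcome, as a careful person would: the job done as asked, in the order asked, and still so for the second after the job is handed in, with the robot touching nothing.
It also fails if it takes over 147 s, if anything falls off the work surface, if the arm or the gripper's body presses on something with over 40 N, if the wrist force passes 120 N, or if a joint passes its speed limit or range.

## Robot

A 6-joint arm with a two-finger parallel gripper is mounted at the origin on a cart in front of the work surface, level with it; the furniture and walls round the work are solid. World frame = base frame: x ahead of the robot, y to its left, z up, the work surface at z = 0. Lengths are in mm, angles in rad, forces in N, time in s.
With the tool pointing down it reaches from about 225 to 725 mm from the base axis. Payload 3.1 kg.
Tool frame: the origin (TCP) lies where the fingers leave the gripper's body, on its centre line; the fingertips stand 73 mm ahead of it and the grasp point (between the pads) lies 54 mm ahead of it; z points along the fingers, y is the line along which they close (so a half turn about z gives the same grasp; the last joint's range is limited). The gripper opens to 85 mm and grips with 20 to 120 N. Pads are 22 mm wide; open, the fingers measure 114 mm over their backs; the gripper's body (76 mm by 85 mm) begins 54 mm behind the grasp point. The pads swing forward as they close: fully open they stand 13 mm farther back than shut.
Start: joints at [-0.128, 0.048, 0.099, 1.622, 0, 1.443], TCP at [524.993, -0.012, 303.912] pointing down, gripper open.
Joint ranges: [-2.91, 2.91], [-0.99, 1.94], [-1.21, 1.42], [-2.12, 2.29], [-1.49, 1.47], [-3.14, 3.14]. Speed limits (rad/s): [2.79, 2.79, 3.14, 3.14, 3.14, 3.14].

## Interface

Orientations are given as a unit quaternion [x, y, z, w].
In Python, from station import monitor, optics, job, spotter gives the robot as it stands.
- The arm moves only by the shell command python3 -m jog 'ROWS'. ROWS is JSON, a list that holds one entry, the list of rows, each a list of 7 numbers: the finger opening in m, from 0 to 0.0854, then the shift along the tool's x, y, z in m, then the turn, a rotation vector about the tool's x, y, z in rad. In form: [[[hand, tx, ty, tz, rx, ry, rz], ...]]. A call has exactly 10 rows; each row shifts and turns the commanded pose from where the row before left it, along the tool's axes as they then stand; what a row does not reach is not made up. A row lasts 1/10 s, in which the tool goes at most 50 mm and 8.59 degrees, less where a joint would pass 70% of its speed; a pose out of reach is approached as far as the arm can. A call is refused whole if a number of a shift passes 0.05 or a number of a turn 0.15, either way. A call with a gripper value outside its range is refused whole. The fingers move at their own pace and stop on an object; the grip force is fixed at half the most. Time passes only in rows, so rows that do not move let the fingers close, or fill a call up. It gives the time, the measured TCP pose, the force, the opening and the grip force at its end, in the units of the state.
- monitor.get_obs(): the state, without advancing time (a new reading comes with each control period).
- optics.get_image(name): name is "scene" or "side" or "wrist"; returns a dict with "img" (420x560x3 uint8, red, green, blue), "depth" (420x560 float32, mm along the optical axis (not along the pixel's ray), 0 where there is no reading), "fx", "fy", "cx", "cy" (pixels), "extrinsics" (4x4, takes a point from camera to world coordinates); the wrist camera has in their place "T_tool_cam" (4x4, takes a point from camera to tool coordinates, whose origin is the TCP and whose axes are the flange's). Camera axes: x right, y down, z forward; pixel columns grow to the right and rows downward; lengths in mm; the calibration is good to about 2 mm. A picture is of the moment at which its call begins: read the wrist's pose just before it.
- job.sign_off(): hands the job in; it is judged then, once.
Trained networks look in a picture, given as the dict that the camera call returned (one of the last four; its "shot" number tells which), for a name from the list of things; names that differ only in an ending like _2 or _b are one class to them, and where a whole thing is asked for, a point or a joint stands for the part that bears it (a point fixed in the world has none). Each returns a list of dicts, best first, with "confidence" (0 to 1); they miss things now and then, are a little off and sometimes report something else, mostly with a low value. They report only what shows in the picture. A call takes as long as a camera call. They do not tell look-alikes from the thing itself.
- spotter.recognise(picture, target): "bbox" ([centre column, centre row, width, height] in pixels, round what is visible of it).
- spotter.regions_of(picture, target): "mask" (420x560 bool, what is visible of it) and "bbox" ([centre column, centre row, width, height] in pixels, round what is visible of it).
The state is a dict: "time_s": time; "joint_positions": joint angles; "joint_vel": joint speeds; "tau": joint torques, N m; "ee_pos": TCP position; "tool_rot": TCP orientation; "force": force on the tool from outside, world axes, zero at the start; "torque": the same for the moment, N m; "opening": opening from 0.0 (shut) to 1.0 (fully open); "gripper_force": force on a finger pad.
Only numpy, scipy, OpenCV 4.12 (cv2) and the standard library are available. Lean on these libraries where they do the work, as an engineer would, in place of code of your own. Each camera call takes 0.05 s, during which the arm holds its last target. There are 200 camera calls.

## Working session

There is one attempt and no reset: what is moved stays moved. The work goes in short steps, Python scripts to look and compute and a shell command to move; the robot and the scene stay as the last step left them, time stands still between calls to the robot, and variables do not carry over. Pictures are saved under pics/ and viewed, at most 14 in all, crops included, and the job is handed in when it is done.

```bash
mkdir -p pics
cat > h.py <<'E'
import numpy as np, cv2
from station import monitor, optics, job, spotter
from scipy.spatial.transform import Rotation as R
def snap(n):
    o=monitor.get_obs(); p=optics.get_image(n)
    if n=="wrist":
        T=np.eye(4);T[:3,:3]=R.from_quat(o["tool_rot"]).as_matrix();T[:3,3]=o["ee_pos"]
        p["E"]=T@p["T_tool_cam"]
    else: p["E"]=p["extrinsics"]
    return p
def cloud(p,m=None):
    d=p["depth"]; v,u=np.nonzero((d>0)&(m if m is not None else True))
    z=d[v,u]; P=np.stack([(u-p["cx"])/p["fx"]*z,(v-p["cy"])/p["fy"]*z,z],1)
    return P@p["E"][:3,:3].T+p["E"][:3,3]
def ray(p,u,v,z):
    d=p["E"][:3,:3]@np.array([(u-p["cx"])/p["fx"],(v-p["cy"])/p["fy"],1]);c=p["E"][:3,3]
    return c+d*(z-c[2])/d[2]
def save(p,n): cv2.imwrite("pics/"+n,p["img"][:,:,::-1])
E
python3 - <<'E'
from h import *
o=monitor.get_obs();print(o)
np.set_printoptions(precision=1,suppress=True)
for n in["scene","side","wrist"]:
    p=snap(n);save(p,n+"0.png");print(n,p["E"].round(2).tolist(),p["fx"])
    for t in["ring_center","post_center","bottle_center","rack","tray","lid_middle"]:
        for r in spotter.regions_of(p,t)[:4]:
            c=cloud(p,r["mask"])
            if len(c): print(t,round(r["confidence"],2),np.array(r["bbox"]),np.median(c,0),np.percentile(c,2,axis=0),np.percentile(c,98,axis=0))
E
```

```text
{'time_s': 0.0, 'joint_positions': array([-1.27788062e-01,  4.87570263e-02,  9.75667452e-02,  1.62201618e+00,
       -4.92317794e-05,  1.44301677e+00]), 'joint_vel': array([ 9.10109194e-04,  4.94195635e-04, -4.50875227e-04, -1.04111990e-03,
        9.51942233e-05,  1.03115599e-03]), 'tau': array([ 2.96208136e-04, -3.38780022e+01,  3.20016932e+01,  2.03766406e-02,
       -2.11149008e-04,  6.20949692e-06]), 'ee_pos': array([5.24543796e+02, 4.02274139e-02, 3.02698123e+02]), 'tool_rot': array([ 0.70710925,  0.70710328, -0.00075606, -0.00093871]), 'force': array([-0.08248084,  0.33798539, -0.78606043]), 'torque': array([ 0.02388078, -0.01358072, -0.00092952]), 'gripper_force': 0.0, 'opening': 1.0004753258023564}
scene [[0.6, -0.39, 0.7, -152.03], [-0.8, -0.27, 0.54, -543.76], [-0.02, -0.88, -0.48, 520.06], [0.0, 0.0, 0.0, 1.0]] 424.3297884071984
ring_center 0.72 [421.  265.4  22.7  17.8] [ 562.5 -353.4   15.3] [ 551.4 -371.6    4. ] [ 585.3 -334.5   18.5]
ring_center 0.68 [416.7 302.4  25.2  24. ] [ 461.2 -382.1   11.5] [ 448.6 -400.8    1.2] [ 482.7 -363.9   14.8]
post_center 0.63 [451.8
[... 1048 characters left out ...]
08.6   57.6] [ 550.2 -322.6   12.8] [ 578.8 -287.6   89.1]
rack 0.84 [388.2 293.8  73.   57.4] [ 564.8 -367.     4.3] [ 537.5 -433.8    0. ] [ 611.  -274.7   22.2]
tray 0.73 [174.2 195.8  72.1  48.7] [413.9 217.4   4.6] [361.  135.4  -0.2] [466.5 304.7  13.4]
lid_middle 0.77 [221.2 158.1  35.3  32.4] [585.9 246.4   4.2] [545.3 165.3  -0.8] [647.9 285.6  19.4]
lid_middle 0.54 [369.7 269.1  22.4  35. ] [ 561.4 -307.9   55.2] [ 550.2 -322.5   -0.1] [ 631.4 -268.2   89. ]
wrist [[1.0, -0.0, -0.0, 524.18], [-0.0, -0.95, -0.32, 81.41], [-0.0, 0.32, -0.95, 373.86], [0.0, 0.0, 0.0, 1.0]] 344.4523114370296
tray 0.71 [171.2  18.2 113.8  36.5] [415.6 150.5   4.5] [373.7 133.7   2.2] [470.2 163.7  12.9]
```

Run:
```python
import cv2
a=cv2.imread("pics/scene0.png");b=cv2.imread("pics/side0.png")
c=cv2.resize(a[210:330,370:490],(399,399),interpolation=cv2.INTER_CUBIC);d=cv2.resize(b[240:360,330:450],(399,399),interpolation=cv2.INTER_CUBIC)
cv2.imwrite("pics/crop0.png",cv2.hconcat([c,d]))
```

```text
(no output)
```

View pics/side0.png

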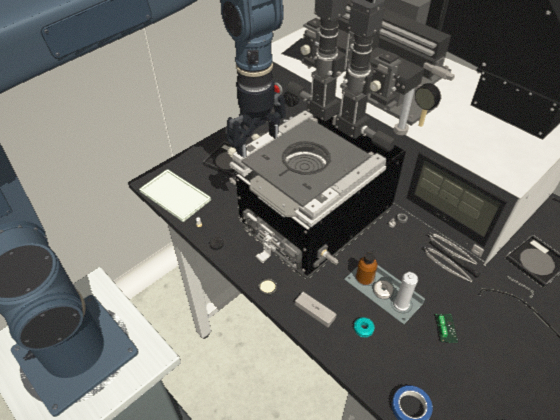

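```bash
sleep 0
```

```text
(no output)
```

View pics/scene0.png

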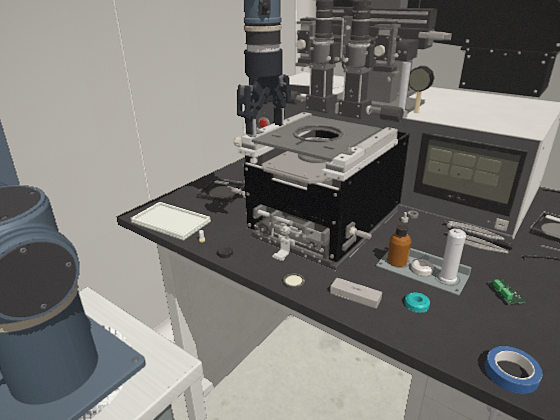

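View pics/crop0.png

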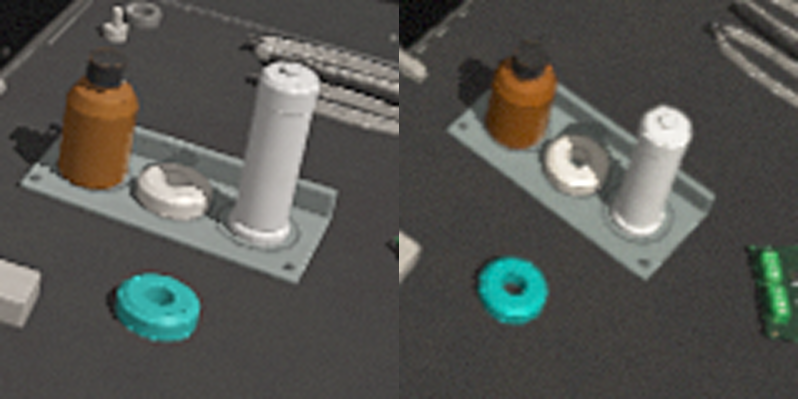

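The rack holds the bottle at scene (400,245), the bare steel ring at (421,265) and the post at (452,258). The look-alike ring is turquoise, at (417,302), and lies outside the rack on the table. The steel ring between bottle and post is the one meant, and the crop confirms it. The wafer box detection at scene (221,189) is partly hidden, so I will check it from the wrist. The look-alike by the monitor is at side (537,258). The tray is at side (174,196).

```bash
cat >> h.py <<'E'
from scipy.optimize import least_squares
def circ(P,r):
    c0=np.median(P[:,:2],0)
    f=lambda c:np.hypot(P[:,0]-c[0],P[:,1]-c[1])-r
    cam=None
    s=least_squares(f,c0,loss="soft_l1",f_scale=1.5);return s.x,np.sqrt(np.mean(s.fun**2))
E
python3 - <<'E'
from h import *
np.set_printoptions(precision=1,suppress=True)
for n in["scene","side"]:
    p=snap(n);c=cloud(p)
    s=c[(c[:,2]>215)&(c[:,2]<250)&(c[:,0]>440)&(c[:,0]<780)&(abs(c[:,1])<250)]
    print(n,"stage",np.percentile(s,1,axis=0),np.percentile(s,99,axis=0))
    dv=p["E"][:2,3]
    for t,r,lo,hi,ctr in[("post",16.5,30,105,(575,-405)),("bottle",21,15,50,(570,-307))]:
        q=c[(c[:,2]>lo)&(c[:,2]<hi)&(np.hypot(c[:,0]-ctr[0],c[:,1]-ctr[1])<35)]
        c0=np.median(q[:,:2],0);d=c0-dv;d/=np.linalg.norm(d)
        f=lambda x:np.hypot(q[:,0]-x[0],q[:,1]-x[1])-r
        x=least_squares(f,c0+d*r*.8,loss="soft_l1",f_scale=1.5);print(t,x.x,np.sqrt(np.mean(x.fun**2)),len(q))
E
python3 -m jog '[[[0.085,0,-0.03,-0.03,0,0,0],[0.085,0,-0.04,-0.02,0,0,0],[0.085,-0.02,-0.04,0,0,0,0],[0.085,-0.04,-0.03,0,0,0,0],[0.085,-0.045,-0.01,0,0,0,0],[0.085,-0.045,0,0,0,0,0],[0.085,-0.045,0,0,0,0,0],[0.085,-0.045,0,0,0,0,0],[0.085,-0.03,0,0,0,0,0],[0.085,-0.02,0,0,0,0,0]]]'
```

```text
scene stage [ 464.  -221.2  215.7] [689.2  35.5 246.3]
post [ 575.2 -402.7] 1.1413922718112628 573
bottle [ 571.6 -302.1] 4.586030402443873 335
side stage [ 466.3 -220.9  215.5] [692.   35.7 244.6]
post [ 575.8 -402.1] 1.0745421988012471 293
bottle [ 572.6 -302.5] 5.966911791469437 198
time_s: 2.15
ee_pos: [374.5, -292.4, 353.5]
tool_rot: [0.708, 0.706, -0.0, -0.0]
force: [0.2, 0.2, 0.0]
opening: 0.993
gripper_force: 0.0
```

```bash
python3 -m jog '[[[0.085,-0.02,0.01,0,0,0,0],[0.085,-0.02,0.02,0,0,0,0],[0.085,-0.02,0.03,0,0,0,0],[0.085,0,0.03,0,0,0,0],[0.085,0,0.02,0,0,0,0],[0.085,0,0.02,0,0,0,0],[0.085,0,0.02,0,0,0,0],[0.085,0,0.02,0,0,0,0],[0.085,0,0,0,0,0,0],[0.085,0,0,0,0,0,0]]]'
cat > m.py <<'E'
from h import *
import sys
np.set_printoptions(precision=1,suppress=True)
p=snap("wrist");save(p,sys.argv[1]);c=cloud(p);dv=p["E"][:2,3]
print("cam",p["E"][:3,3])
for t,r,lo,hi,ctr in[("post",16.5,30,105,(575,-402)),("bottle",21,15,50,(571,-302))]:
    q=c[(c[:,2]>lo)&(c[:,2]<hi)&(np.hypot(c[:,0]-ctr[0],c[:,1]-ctr[1])<32)]
    if len(q)>20:
        c0=np.median(q[:,:2],0);d=c0-dv;d/=np.linalg.norm(d)
        f=lambda x:np.hypot(q[:,0]-x[0],q[:,1]-x[1])-r
        x=least_squares(f,c0+d*r*.8,loss="soft_l1",f_scale=1.5);print(t,x.x,np.sqrt(np.mean(x.fun**2)),len(q))
    q=c[(c[:,2]>55)&(np.hypot(c[:,0]-ctr[0],c[:,1]-ctr[1])<32)]
    if len(q): 
        zt=np.percentile(q[:,2],97);q=q[q[:,2]>zt-4];print(" top z",zt,"mid",(q.min(0)+q.max(0))/2,len(q))
q=c[(c[:,2]>14)&(c[:,2]<23)&(np.hypot(c[:,0]-572,c[:,1]+353)<28)&(c[:,0]<598)]
if len(q): print("ring",(np.percentile(q,1,axis=0)+np.percentile(q,99,axis=0))/2,np.percentile(q,99,axis=0)-np.percentile(q,1,axis=0),np.median(q[:,2]))
for t in["ring_center","post_center","bottle_center","rack"]:
    for r in spotter.regions_of(p,t)[:2]:
        q=cloud(p,r["mask"]);
        if len(q):print(t,round(r["confidence"],2),np.array(r["bbox"]),np.median(q,0),np.percentile(q,1,axis=0),np.percentile(q,99,axis=0))
        if t=="rack":
            b=q[(q[:,2]>1.5)&(q[:,2]<6.5)];e=cv2.minAreaRect(b[:,:2].astype(np.float32));print(e)
E
python3 m.py w1.png
```

```text
time_s: 3.15
ee_pos: [544.9, -349.9, 353.4]
tool_rot: [0.707, 0.707, -0.0, -0.001]
force: [-0.1, 0.3, 0.6]
opening: 0.998
gripper_force: 0.0
cam [ 544.2 -268.5  423.3]
post [ 572.7 -406.2] 0.5333876881299862 548
 top z 114.2270405954945 mid [ 572.3 -403.8  112.9] 368
bottle [ 570.7 -303.1] 3.2385726546988702 58
 top z 368.4842569073127 mid [ 570.9 -332.6  367.2] 682
ring [ 571.9 -353.2   17.2] [39.5 39.7  5.4] 17.647710734818588
ring_center 0.72 [221.6 190.4  35.3  30.7] [ 471.5 -380.2   13.6] [ 450.5 -401.     2. ] [ 490.2 -362.1   15.8]
ring_center 0.6 [306.  165.1  36.   32.6] [ 572.  -351.9   17.5] [ 552.2 -373.1    4.5] [ 591.8 -332.7   19.9]
post_center 0.95 [308.2 221.6  37.   59.1] [ 570.4 -395.    99.8] [ 557.5 -448.8    0.5] [ 586.8 -388.5  114.6]
bottle_center 0.55 [308.6 125.   45.   39.9] [ 568.7 -299.5   66.1] [ 551.  -321.3    4.1] [ 594.4 -281.9   89.3]
```

View pics/w1.png

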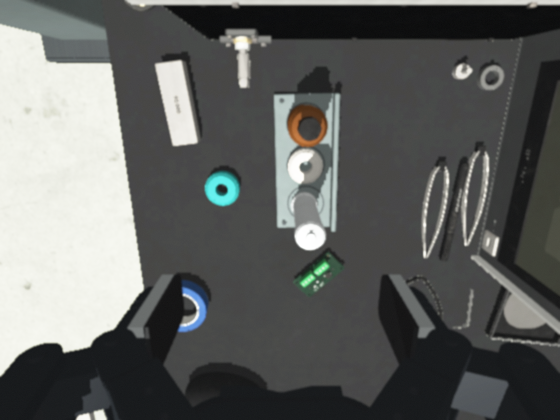

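The wrist picture shows the rack square to the world axes, with the bottle at (308,125), the steel ring at (306,165) and the post foot at about (303,203). The turquoise ring is off the rack at (222,190). The camera would come close to the stage in the current attitude. I'll turn the tool -90° about z, so the camera faces the robot and the fingers close along y.

```bash
python3 -c "
from h import *
print(monitor.get_obs()['joint_positions'].round(2))"
```

```text
[-0.68  0.41  0.63  1.79 -0.    0.9 ]
```

```bash
python3 -m jog '[[[0.085,0,0,0,0,0,-0.145],[0.085,0,0,0,0,0,-0.145],[0.085,0,0,0,0,0,-0.145],[0.085,0,0,0,0,0,-0.145],[0.085,0,0,0,0,0,-0.145],[0.085,0,0,0,0,0,-0.145],[0.085,0,0,0,0,0,-0.145],[0.085,0,0,0,0,0,-0.145],[0.085,0,0,0,0,0,-0.145],[0.085,0,0,0,0,0,-0.145]]]'
python3 -m jog '[[[0.085,0,-0.02,0.01,0,0,-0.0604],[0.085,0,-0.02,0.01,0,0,-0.06],[0.085,0,0,0.01,0,0,0],[0.085,0,0,0.02,0,0,0],[0.085,0,0,0.02,0,0,0],[0.085,0,0,0.02,0,0,0],[0.085,0,0,0.01,0,0,0],[0.085,0,0,0,0,0,0],[0.085,0,0,0,0,0,0],[0.085,0,0,0,0,0,0]]]'
sed -i 's/(c\[:,2\]>55)&/(c[:,2]>55)\&(c[:,2]<130)\&/' m.py; python3 m.py w2.png
```

```text
time_s: 4.4
ee_pos: [544.4, -350.1, 354.4]
tool_rot: [0.058, 0.998, -0.0, 0.0]
force: [0.0, 0.2, 0.6]
opening: 0.994
gripper_force: 0.0
time_s: 5.4
ee_pos: [541.7, -390.2, 255.7]
tool_rot: [0.0, 1.0, -0.001, 0.001]
force: [-0.7, 0.7, 0.5]
opening: 0.992
gripper_force: 0.0
cam [ 458.8 -390.7  325.5]
post [ 575.3 -404.1] 0.5432056759048481 1131
 top z 113.84832690580919 mid [ 572.3 -403.8  112.8] 809
bottle [ 571.9 -302.5] 1.1358592007175214 664
 top z 88.32287016985667 mid [ 571.4 -302.6   87.4] 609
ring [ 572.6 -353.5   17. ] [39.5 39.3  5.1] 17.568417210808576
ring_center 0.92 [290.8 107.3  48.   46.4] [ 469.9 -382.4   13.6] [ 451.  -401.7   -0.1] [ 489.7 -363.    15.7]
ring_center 0.67 [322.2 215.4  45.2  39.9] [ 570.3 -353.7   17.4] [ 552.3 -373.1    5.3] [ 592.  -333.8   19.5]
post_center 0.77 [265.7 240.1  43.2  83.1] [ 563.5 -402.9  101.6] [ 557.6 -418.1    6.1] [ 585.5 -389.1  114.3]
bottle_center 0.6 [382.9 226.9  65.3  69.2] [ 562.9 -309.    63.8] [ 550.7 -323.4    1. ] [ 608.  -274.9   88.7]
rack 0.96 [320.5 217.5 172.   80.8] [ 559.9 -359.6    4.2] [ 537.  -434.5    2.3] [ 609.6 -273.2   22.5]
((571.5618286132812, -353.06378173828125), (69.089111328125, 165.75714111328125), 1.1240158081054688)
```

View pics/w2.png

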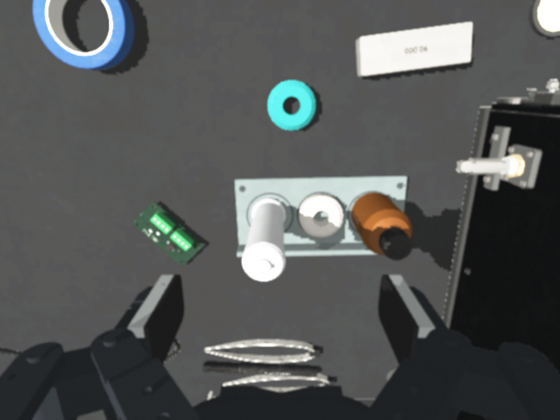

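The picture agrees: post top at (264,263), steel ring at (322,215), bottle cap at (396,242), all on the rack, and the turquoise ring apart at (291,105). Heights are 114, 17.6 and 88 mm, as the text says. Now I'll grasp the post.

```bash
python3 -m jog '[[[0.085,-0.016,-0.007,0,0,0,0],[0.085,-0.016,-0.007,0.01,0,0,0],[0.085,0,0,0.02,0,0,0],[0.085,0,0,0.02,0,0,0],[0.085,0,0,0.02,0,0,0],[0.085,0,0,0.02,0,0,0],[0.085,0,0,0.02,0,0,0],[0.085,0,0,0.015,0,0,0],[0.085,0,0,0.003,0,0,0],[0.085,0,0,0,0,0,0]]]'
python3 -m jog '[[[0.03,0,0,0,0,0,0],[0.025,0,0,0,0,0,0],[0.025,0,0,0,0,0,0],[0.025,0,0,0,0,0,0],[0.025,0,0,0,0,0,0],[0.025,0,0,0,0,0,0],[0.025,0,0,0,0,0,0],[0.025,0,0,0,0,0,0],[0.025,0,0,0,0,0,0],[0.025,0,0,0,0,0,0]]]'
python3 -c "
from h import *
p=snap('wrist');save(p,'w3.png')"
```

```text
time_s: 6.65
ee_pos: [573.2, -403.7, 125.4]
tool_rot: [0.0, 1.0, 0.0, -0.0]
force: [-0.3, -0.5, 0.4]
opening: 0.992
gripper_force: 0.0
time_s: 7.65
ee_pos: [573.8, -403.8, 127.2]
tool_rot: [0.0, 1.0, -0.0, 0.001]
force: [-0.7, 1.8, 4.8]
opening: 0.373
gripper_force: 59.1
```

View pics/w3.png

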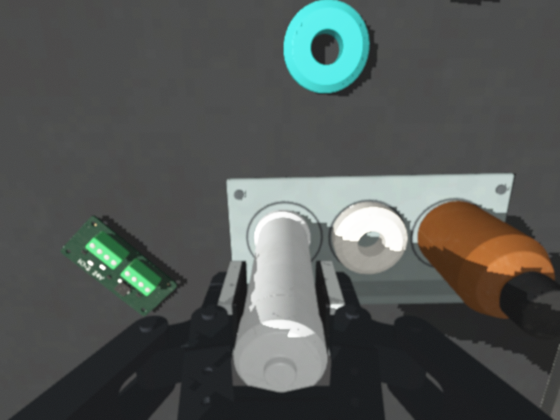

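The post stands between the pads, upright and gripped, at image (283,300), and the ring and bottle are untouched. Next I lift it and carry it round the front of the stage.

```bash
python3 -m jog '[[[0.025,0,0,-0.01,0,0,0],[0.025,0,0,-0.02,0,0,0],[0.025,0.01,0,-0.02,0,0,0],[0.025,0.03,0.01,0,0,0,0],[0.025,0.033,0.015,0,0,0,0],[0.025,0.033,0.015,0,0,0,0],[0.025,0.033,0.015,0,0,0,0],[0.025,0.033,0.015,0,0,0,0],[0.025,0.033,0.02,0,0,0,0],[0.025,0.025,0.03,0,0,0,0]]]'
python3 -m jog '[[[0.025,0.015,0.035,0,0,0,0],[0.025,0,0.04,0,0,0,0],[0.025,0,0.04,0,0,0,0],[0.025,0,0.04,0,0,0,0],[0.025,0,0.04,0,0,0,0],[0.025,0,0.04,0,0,0,0],[0.025,0,0.04,0,0,0,0],[0.025,0,0.04,0,0,0,0],[0.025,0,0.035,0,0,0,0],[0.025,0,0.02,0,0,0,0]]]'
python3 - <<'E'
from h import *
np.set_printoptions(precision=1,suppress=True)
for n in["wrist","scene"]:
    p=snap(n);save(p,n+"4.png")
    for t in["tray","lid_middle"]:
        for r in spotter.regions_of(p,t)[:3]:
            q=cloud(p,r["mask"]);print(n,t,round(r["confidence"],2),np.array(r["bbox"]),np.median(q,0),np.percentile(q,1,axis=0),np.percentile(q,99,axis=0))
            for lo,hi in((2,6),(10,20)):
                b=q[(q[:,2]>lo)&(q[:,2]<hi)]
                if len(b)>10:print(lo,cv2.minAreaRect(b[:,:2].astype(np.float32)),b[:,2].mean())
E
```

```text
time_s: 8.7
ee_pos: [340.9, -283.6, 176.0]
tool_rot: [0.001, 1.0, -0.001, -0.001]
force: [0.4, -0.0, -3.4]
opening: 0.37
gripper_force: 60.0
time_s: 9.7
ee_pos: [327.6, 88.0, 176.2]
tool_rot: [-0.001, 1.0, 0.0, 0.0]
force: [0.6, 0.1, -3.4]
opening: 0.369
gripper_force: 60.1
wrist tray 0.73 [447.  300.4 225.7 118.2] [399.  246.9   4.1] [357.  141.2   0.5] [456.8 306.5  12.6]
2 ((412.7099914550781, 221.4954833984375), (98.63452911376953, 170.50889587402344), 6.390685558319092) 3.969401282456617
10 ((413.98516845703125, 221.90191650390625), (101.22234344482422, 170.04685974121094), 6.360229015350342) 11.512369301801906
scene tray 0.71 [170.6 218.7  81.9  38.2] [408.1 224.3   4.5] [338.  109.2  -0.6] [470.2 310.2  54.6]
2 ((412.5399169921875, 220.42324829101562), (101.95540618896484, 173.1478729248047), 7.512053966522217) 4.02204238640117
10 ((414.01934814453125, 220.82676696777344), (101.48799896240234, 174.82395935058594), 5.945716857910156) 11.579872691570937
scene lid_middle 0.57 [223.  187.9  47.6  25.9] [602.  234.1   3.9] [541.9 164.6  -0.3] [665.  292.2  18.2]
2 ((607.0005493164062, 227.95376586914062), (110.41900634765625, 105.89239501953125), 15.283465385437012) 3.480080774137761
10 ((606.8997192382812, 228.060546875), (109.52452087402344, 107.13870239257812), 16.582996368408203) 13.10157311162198
```

View pics/wrist4.png

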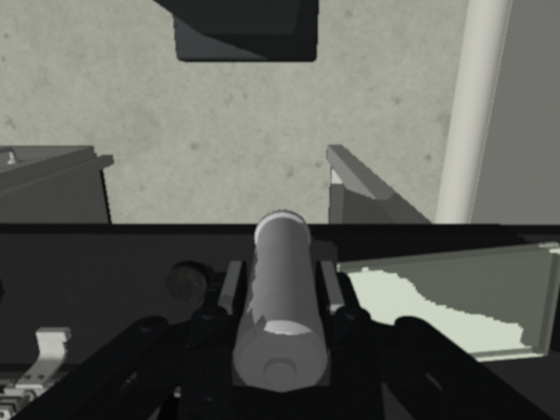

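The tray lies at the right of the picture, around (447,300), its centre near (414,221) and turned about 6°. The post is held upright. I'll set the post in the tray's near-y half.

```bash
python3 -m jog '[[[0.025,-0.02,0.02,0,0,0,0],[0.025,-0.03,0.03,0,0,0,0],[0.025,-0.025,0.025,0,0,0,0],[0.025,-0.016,0.015,0.005,0,0,0],[0.025,0,0,0.015,0,0,0],[0.025,0,0,0.012,0,0,0],[0.025,0,0,0.008,0,0,0],[0.025,0,0,0.005,0,0,0],[0.025,0,0,0.002,0,0,0],[0.025,0,0,0,0,0,0]]]'
python3 -m jog '[[[0.025,0,0,0.001,0,0,0],[0.025,0,0,0.001,0,0,0],[0.025,0,0,0,0,0,0],[0.025,0,0,0,0,0,0],[0.025,0,0,0,0,0,0],[0.025,0,0,0,0,0,0],[0.025,0,0,0,0,0,0],[0.025,0,0,0,0,0,0],[0.025,0,0,0,0,0,0],[0.025,0,0,0,0,0,0]]]'
```

```text
time_s: 11.0
ee_pos: [419.4, 175.9, 128.9]
tool_rot: [0.001, 1.0, -0.0, 0.0]
force: [1.1, -0.2, -3.2]
opening: 0.37
gripper_force: 60.9
time_s: 12.0
ee_pos: [419.8, 176.3, 127.2]
tool_rot: [0.0, 1.0, 0.0, 0.0]
force: [-0.6, 0.9, -1.7]
opening: 0.372
gripper_force: 60.8
```

```bash
python3 -m jog '[[[0.05,0,0,0,0,0,0],[0.085,0,0,0,0,0,0],[0.085,0,0,0,0,0,0],[0.085,0,0,0,0,0,0],[0.085,0,0,0,0,0,0],[0.085,0,0,-0.01,0,0,0],[0.085,0,0,-0.03,0,0,0],[0.085,0,0,-0.04,0,0,0],[0.085,0,0,-0.03,0,0,0],[0.085,0,0,-0.01,0,0,0]]]'
python3 - <<'E'
from h import *
np.set_printoptions(precision=1,suppress=True)
p=snap("wrist");save(p,"w5.png");c=cloud(p)
q=c[(c[:,2]>110)&(c[:,2]<118)&(np.hypot(c[:,0]-419,c[:,1]-177)<30)];print((q.min(0)+q.max(0))/2,len(q),q[:,2].max())
q=c[(c[:,2]>30)&(c[:,2]<105)&(np.hypot(c[:,0]-419,c[:,1]-177)<32)]
if len(q)>9: print(circ(q,16.5))
E
python3 -m jog '[[[0.085,0.03,-0.02,0,0,0,0],[0.085,0.04,-0.03,0,0,0,0],[0.085,0.02,-0.04,0,0,0,0],[0.085,0,-0.045,0,0,0,0],[0.085,0,-0.045,0,0,0,0],[0.085,0,-0.045,0,0,0,0],[0.085,0,-0.045,0,0,0,0],[0.085,0,-0.045,0,0,0,0],[0.085,0,-0.045,0,0,0,0],[0.085,0,-0.045,0,0,0,0]]]'
```

```text
time_s: 13.0
ee_pos: [421.3, 176.7, 251.8]
tool_rot: [0.0, 1.0, 0.001, 0.004]
force: [1.1, 0.3, 0.9]
opening: 0.999
gripper_force: 0.0
[418.8 176.  112.7] 904 115.35018310762385
(array([421.2, 176.1]), np.float64(0.47670012937112144))
time_s: 14.05
ee_pos: [328.5, -230.3, 245.5]
tool_rot: [0.001, 1.0, 0.001, -0.001]
force: [0.2, -1.2, -0.3]
opening: 0.997
gripper_force: 0.0
```

View pics/w5.png

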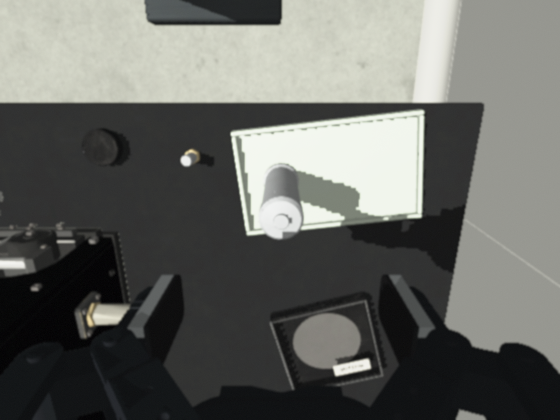

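The post stands upright in the tray at (280,215). The closed wafer box lies in the open behind the tray at (328,342). Next is the bottle.

```bash
python3 -m jog '[[[0.085,0,-0.045,0,0,0,0],[0.085,-0.015,-0.035,0,0,0,0],[0.085,-0.04,-0.01,0,0,0,0],[0.085,-0.045,0,0,0,0,0],[0.085,-0.045,0,0,0,0,0],[0.085,-0.045,0,0,0,0,0],[0.085,-0.035,0.01,0,0,0,0],[0.085,-0.018,0.008,0.01,0,0,0],[0.085,0,0,0.03,0,0,0],[0.085,0,0,0.03,0,0,0]]]'
python3 - <<'E'
from h import *
np.set_printoptions(precision=1,suppress=True)
print(monitor.get_obs()["ee_pos"])
p=snap("wrist");save(p,"w6.png");c=cloud(p)
q=c[(c[:,2]>15)&(c[:,2]<52)&(np.hypot(c[:,0]-571,c[:,1]+302)<30)];print(circ(q,21),len(q))
q=c[(c[:,2]>14)&(c[:,2]<23)&(np.hypot(c[:,0]-572,c[:,1]+353)<28)&(c[:,0]<598)];print((q.min(0)+q.max(0))/2)
E
```

```text
time_s: 15.05
ee_pos: [573.2, -300.2, 174.9]
tool_rot: [-0.001, 1.0, 0.0, -0.0]
force: [-0.4, -0.1, -0.5]
opening: 0.996
gripper_force: 0.0
[ 573.2 -300.2  174.9]
(array([ 571.6, -302.3]), np.float64(0.15299110664492888)) 894
[ 572.8 -353.3   17. ]
```

```bash
python3 -m jog '[[[0.085,0.001,-0.002,0.01,0,0,0],[0.085,0,0,0.02,0,0,0],[0.085,0,0,0.02,0,0,0],[0.085,0,0,0.015,0,0,0],[0.085,0,0,0.008,0,0,0],[0.085,0,0,0.002,0,0,0],[0.07,0,0,0,0,0,0],[0.05,0,0,0,0,0,0],[0.035,0,0,0,0,0,0],[0.035,0,0,0,0,0,0]]]'
python3 -m jog '[[[0.035,0,0,0,0,0,0],[0.035,0,0,0,0,0,0],[0.035,0,0,0,0,0,0],[0.035,0,0,0,0,0,0],[0.035,0,0,0,0,0,0],[0.035,0,0,0,0,0,0],[0.035,0,0,0,0,0,0],[0.035,0,0,0,0,0,0],[0.035,0,0,0,0,0,0],[0.035,0,0,0,0,0,0]]]'
```

```text
time_s: 16.1
ee_pos: [572.3, -303.3, 103.5]
tool_rot: [0.0, 1.0, -0.001, 0.001]
force: [0.2, 0.7, 2.0]
opening: 0.479
gripper_force: 60.9
time_s: 17.1
ee_pos: [572.2, -303.3, 103.5]
tool_rot: [0.0, 1.0, -0.001, 0.001]
force: [-0.3, 0.2, 6.3]
opening: 0.478
gripper_force: 60.7
```

```bash
python3 -m jog '[[[0.035,0,0,-0.01,0,0,0],[0.035,0,0,-0.025,0,0,0],[0.035,0.01,-0.01,-0.025,0,0,0],[0.035,0.03,-0.005,0,0,0,0],[0.035,0.035,0,0,0,0,0],[0.035,0.035,0,0,0,0,0],[0.035,0.035,0,0,0,0,0],[0.035,0.035,0.01,0,0,0,0],[0.035,0.035,0.02,0,0,0,0],[0.035,0.025,0.03,0,0,0,0]]]'
python3 -m jog '[[[0.035,0,0.04,0,0,0,0],[0.035,0,0.04,0,0,0,0],[0.035,0,0.045,0,0,0,0],[0.035,0,0.045,0,0,0,0],[0.035,0,0.045,0,0,0,0],[0.035,0,0.045,0,0,0,0],[0.035,0,0.045,0,0,0,0],[0.035,0,0.045,0,0,0,0],[0.035,0,0.045,0,0,0,0],[0.035,0,0.04,0,0,0,0]]]'
python3 -m jog '[[[0.035,0,0.035,0,0,0,0],[0.035,-0.015,0.03,0,0,0,0],[0.035,-0.03,0.02,0,0,0,0],[0.035,-0.02,0.008,0,0,0,0],[0.035,-0.011,0,0.01,0,0,0],[0.035,0,0,0.015,0,0,0],[0.035,0,0,0.01,0,0,0],[0.035,0,0,0.005,0,0,0],[0.035,0,0,0,0,0,0],[0.035,0,0,0,0,0,0]]]'
```

```text
time_s: 18.1
ee_pos: [329.0, -257.3, 161.1]
tool_rot: [0.002, 1.0, 0.001, -0.001]
force: [-0.1, 0.6, -0.5]
opening: 0.477
gripper_force: 60.8
time_s: 19.1
ee_pos: [330.5, 179.1, 161.6]
tool_rot: [-0.0, 1.0, -0.0, -0.0]
force: [1.4, -0.8, -1.1]
opening: 0.476
gripper_force: 60.9
time_s: 20.1
ee_pos: [407.4, 270.0, 122.1]
tool_rot: [0.0, 1.0, 0.0, 0.0]
force: [-0.5, 0.4, -1.3]
opening: 0.478
gripper_force: 61.0
```

```bash
python3 -m jog '[[[0.035,-0.001,-0.005,0.005,0,0,0],[0.035,0,0,0.006,0,0,0],[0.035,0,0,0.003,0,0,0],[0.035,0,0,0.002,0,0,0],[0.035,0,0,0.001,0,0,0],[0.035,0,0,0.001,0,0,0],[0.035,0,0,0.001,0,0,0],[0.035,0,0,0,0,0,0],[0.035,0,0,0,0,0,0],[0.035,0,0,0,0,0,0]]]'
```

```text
time_s: 21.1
ee_pos: [408.7, 265.3, 103.5]
tool_rot: [0.0, 1.0, 0.0, 0.0]
force: [-1.5, -1.0, 3.8]
opening: 0.477
gripper_force: 61.1
```

```bash
python3 -m jog '[[[0.06,0,0,0,0,0,0],[0.085,0,0,0,0,0,0],[0.085,0,0,0,0,0,0],[0.085,0,0,0,0,0,0],[0.085,0,0,-0.01,0,0,0],[0.085,0,0,-0.03,0,0,0],[0.085,0,0,-0.04,0,0,0],[0.085,0,-0.01,-0.04,0,0,0],[0.085,0,-0.02,-0.03,0,0,0],[0.085,0,-0.01,-0.01,0,0,0]]]'
python3 - <<'E'
from h import *
np.set_printoptions(precision=1,suppress=True)
p=snap("wrist");save(p,"w7.png");c=cloud(p)
for x,y,r,lo,hi in((409,265,21,15,52),(419,177,16.5,30,105)):
    q=c[(c[:,2]>lo)&(c[:,2]<hi)&(np.hypot(c[:,0]-x,c[:,1]-y)<30)];print(circ(q,r) if len(q)>9 else None)
for r in spotter.regions_of(p,"lid_middle")[:2]:
    q=cloud(p,r["mask"]);print(r["confidence"],r["bbox"],np.percentile(q,[2,10,50,90,98],axis=0))
    b=q[(q[:,2]>10)&(q[:,2]<20)];print(cv2.minAreaRect(b[:,:2].astype(np.float32)))
    ct=max(cv2.findContours(r["mask"].astype(np.uint8),0,1)[0],key=cv2.contourArea)
    w=np.array([ray(p,u,v,16.)[:2] for u,v in ct[:,0]],np.float32);print(cv2.minAreaRect(w))
E
```

```text
time_s: 22.1
ee_pos: [410.1, 224.9, 268.0]
tool_rot: [0.0, 1.0, 0.001, 0.004]
force: [0.9, -0.9, 0.9]
opening: 0.997
gripper_force: 0.0
(array([373.9, 248.1]), np.float64(5.628522128489228))
(array([394.5, 188.4]), np.float64(4.13561166231637))
0.6 [283.1, 340.1, 108.9, 101.5] [[548.  171.2   0.3]
 [562.4 184.3   1.7]
 [607.2 226.9   3.2]
 [653.4 268.2  12.8]
 [665.6 282.3  16.9]]
((604.408935546875, 226.509765625), (109.86337280273438, 103.68912506103516), 15.159557342529297)
((600.6132202148438, 226.6300048828125), (114.1343002319336, 106.79706573486328), 14.939635276794434)
```

View pics/w7.png

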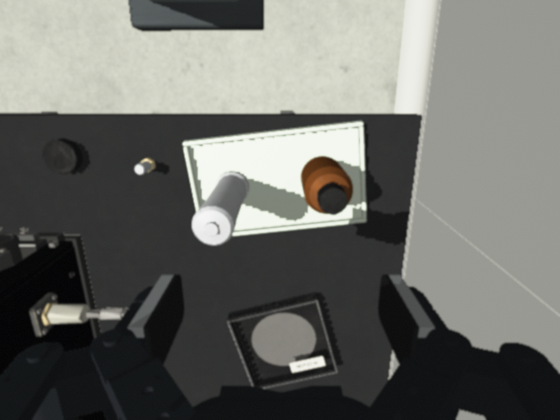

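Post at (220,210) and bottle at (326,185) both stand upright in the tray. The wafer box is at (283,340), its centre about (606,227). Its lid is see-through to the depth camera and its rim reads 16–17 mm. Now the ring.

```bash
python3 -m jog '[[[0.06,0.03,-0.02,0,0,0,0],[0.06,0.03,-0.03,0,0,0,0],[0.06,0.02,-0.045,0,0,0,0],[0.06,0,-0.048,0,0,0,0],[0.06,0,-0.048,0,0,0,0],[0.06,0,-0.048,0,0,0,0],[0.06,0,-0.048,0,0,0,0],[0.06,0,-0.048,0,0,0,0],[0.06,0,-0.048,0,0,0,0],[0.06,0,-0.048,0,0,0,0]]]'
python3 -m jog '[[[0.06,0,-0.048,0,0,0,0],[0.06,0,-0.045,0,0,0,0],[0.06,-0.015,-0.04,0,0,0,0],[0.06,-0.04,-0.015,0,0,0,0],[0.06,-0.045,0,0.02,0,0,0],[0.06,-0.045,0,0.02,0,0,0],[0.06,-0.045,0,0.02,0,0,0],[0.06,-0.035,0,0.02,0,0,0],[0.06,-0.018,0,0.02,0,0,0],[0.06,0,0,0,0,0,0]]]'
cat > r.py <<'E'
from h import *
np.set_printoptions(precision=1,suppress=True)
o=monitor.get_obs();print(o["ee_pos"],o["opening"])
p=snap("wrist");save(p,"w8.png");c=cloud(p)
q=c[(c[:,2]>14)&(c[:,2]<23)&(np.hypot(c[:,0]-572,c[:,1]+353)<30)&(c[:,0]<598)];print((np.percentile(q,1,axis=0)+np.percentile(q,99,axis=0))/2,np.ptp(q,axis=0))
q=c[(c[:,2]>5)&(c[:,2]<13)&(np.hypot(c[:,0]-572,c[:,1]+353)<26)&(c[:,0]<598)];print(circ(q,21) if len(q)>10 else 0,len(q))
E
python3 r.py
```

```text
time_s: 23.2
ee_pos: [327.7, -207.0, 260.7]
tool_rot: [0.001, 1.0, 0.001, -0.001]
force: [1.1, -0.6, 0.1]
opening: 0.695
gripper_force: 0.0
time_s: 24.2
ee_pos: [571.3, -350.7, 154.6]
tool_rot: [-0.001, 1.0, 0.004, -0.004]
force: [-0.7, 0.5, 0.7]
opening: 0.707
gripper_force: 0.0
[ 571.3 -350.7  154.6] 0.7072182039908309
[ 572.5 -353.2   16.8] [42.2 41.4  5.9]
(array([ 565.6, -342.9]), np.float64(6.6595799785984235)) 416
```

```bash
python3 -m jog '[[[0.06,-0.0015,-0.0025,0.01,0,0,0],[0.055,0,0,0.02,0,0,0],[0.055,0,0,0.02,0,0,0],[0.055,0,0,0.012,0,0,0],[0.055,0,0,0.006,0,0,0],[0.055,0,0,0.002,0,0,0],[0.055,0,0,0,0,0,0],[0.055,0,0,0,0,0,0],[0.055,0,0,0,0,0,0],[0.055,0,0,0,0,0,0]]]'
python3 -m jog '[[[0.055,0,0,0.002,0,0,0],[0.055,0,0,0.002,0,0,0],[0.055,0,0,0.002,0,0,0],[0.055,0,0,0,0,0,0],[0.055,0,0,0,0,0,0],[0.055,0,0,0,0,0,0],[0.055,0,0,0,0,0,0],[0.055,0,0,0,0,0,0],[0.055,0,0,0,0,0,0],[0.055,0,0,0,0,0,0]]]'
python3 r.py
```

```text
time_s: 25.25
ee_pos: [573.3, -356.6, 93.8]
tool_rot: [0.0, 1.0, -0.0, 0.001]
force: [0.7, 0.6, 0.6]
opening: 0.647
gripper_force: 0.0
time_s: 26.25
ee_pos: [572.9, -356.3, 87.0]
tool_rot: [0.0, 1.0, -0.0, 0.0]
force: [0.6, 0.9, 0.8]
opening: 0.642
gripper_force: 0.0
[ 572.9 -356.3   87. ] 0.6422793560516746
[ 572.1 -351.2   17.5] [42.3 48.7  8.9]
(array([ 565.6, -342.6]), np.float64(6.627885484862317)) 961
```

View pics/w8.png

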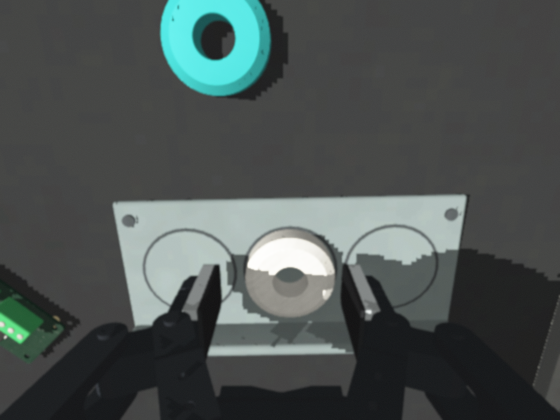

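The open fingers straddle the steel ring at (290,270) in the middle circle, and both outer circles are empty. I'll go lower and shift y by about +2.5 mm.

```bash
python3 -m jog '[[[0.055,0,0.0025,0.002,0,0,0],[0.055,0,0,0.002,0,0,0],[0.055,0,0,0.002,0,0,0],[0.055,0,0,0.002,0,0,0],[0.055,0,0,0,0,0,0],[0.055,0,0,0,0,0,0],[0.055,0,0,0,0,0,0],[0.055,0,0,0,0,0,0],[0.055,0,0,0,0,0,0],[0.055,0,0,0,0,0,0]]]'
python3 - <<'E'
from h import *
np.set_printoptions(precision=1,suppress=True)
p=snap("wrist");c=cloud(p)
q=c[(abs(c[:,0]-575)<30)&(abs(c[:,1]+353)<75)&(c[:,2]<60)]
# finger points: those near the pads' inner faces
for s in(-1,1):
    f=q[(s*(q[:,1]+353)>23.5)&(s*(q[:,1]+353)<45)&(q[:,2]>6.5)&(q[:,0]<598)]
    if len(f): print(s,len(f),np.percentile(f,[0,2,10,50],axis=0))
E
```

```text
time_s: 27.3
ee_pos: [572.9, -353.9, 79.0]
tool_rot: [0.0, 1.0, -0.0, 0.0]
force: [-0.2, -0.5, 0.2]
opening: 0.644
gripper_force: 0.0
-1 3396 [[ 557.5 -398.     9.8]
 [ 558.7 -396.2   14.2]
 [ 560.  -393.8   20.4]
 [ 563.5 -384.8   40.4]]
1 3555 [[ 557.8 -327.8    9.8]
 [ 558.8 -327.4   14.3]
 [ 560.2 -327.3   20.8]
 [ 564.5 -324.2   41.4]]
```

```bash
python3 -m jog '[[[0.05,0,0,0,0,0,0],[0.045,0,0,0,0,0,0],[0.035,0,0,0,0,0,0],[0.035,0,0,0,0,0,0],[0.035,0,0,0,0,0,0],[0.035,0,0,0,0,0,0],[0.035,0,0,0,0,0,0],[0.035,0,0,0,0,0,0],[0.035,0,0,0,0,0,0],[0.035,0,0,0,0,0,0]]]'
python3 -m jog '[[[0.035,0,0,-0.005,0,0,0],[0.035,0,0,-0.015,0,0,0],[0.035,0,0,-0.02,0,0,0],[0.035,0.01,0,-0.02,0,0,0],[0.035,0.03,0,0,0,0,0],[0.035,0.03,0,0,0,0,0],[0.035,0.03,0,0,0,0,0],[0.035,0.03,0,0,0,0,0],[0.035,0.03,0.01,0,0,0,0],[0.035,0.03,0.02,0,0,0,0]]]'
python3 -c "
from h import *
p=snap('wrist');save(p,'w9.png')"
```

```text
time_s: 28.35
ee_pos: [573.1, -353.8, 79.5]
tool_rot: [0.0, 1.0, -0.0, 0.0]
force: [-1.3, 2.1, 5.3]
opening: 0.447
gripper_force: 60.6
time_s: 29.35
ee_pos: [381.6, -324.6, 139.3]
tool_rot: [0.001, 1.0, -0.001, 0.0]
force: [0.4, 0.5, -1.0]
opening: 0.448
gripper_force: 60.7
```

View pics/w9.png

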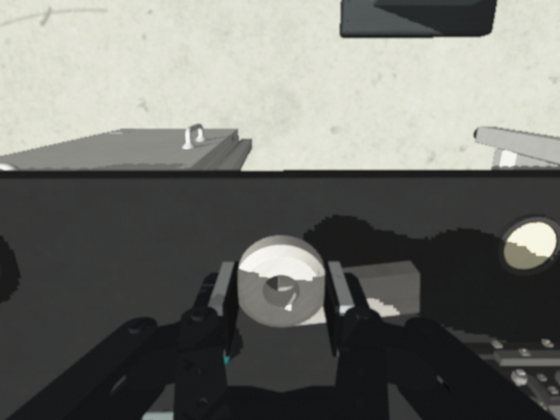

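The ring is held flat at (281,280), clear of everything. I'll carry it round the front, then forward over the tray side at height.

```bash
python3 -m jog '[[[0.035,0.03,0.03,0,0,0,0],[0.035,0.02,0.035,-0.01,0,0,0],[0.035,0,0.04,-0.01,0,0,0],[0.035,0,0.045,-0.015,0,0,0],[0.035,0,0.045,-0.015,0,0,0],[0.035,0,0.045,-0.015,0,0,0],[0.035,0,0.045,-0.015,0,0,0],[0.035,0,0.045,-0.015,0,0,0],[0.035,0,0.045,-0.015,0,0,0],[0.035,0,0.045,0,0,0,0]]]'
python3 -m jog '[[[0.035,0,0.045,0,0,0,0],[0.035,0,0.04,0,0,0,0],[0.035,-0.01,0.035,0,0,0,0],[0.035,-0.025,0.02,0,0,0,0],[0.035,-0.035,0,0,0,0,0],[0.035,-0.035,0,0,0,0,0],[0.035,-0.03,0,0,0,0,0],[0.035,-0.02,0,0,0,0,0],[0.035,0,0,0,0,0,0],[0.035,0,0,0,0,0,0]]]'
cat > b.py <<'E'
from h import *
import sys
np.set_printoptions(precision=1,suppress=True)
o=monitor.get_obs();print(o["ee_pos"]);t=o["ee_pos"]
p=snap("wrist");save(p,sys.argv[1]);c=cloud(p)
d=c-t
q=d[(np.hypot(d[:,0],d[:,1])<24)&(d[:,2]<-55)&(d[:,2]>-80)]
print("ring rel tcp",(np.percentile(q,1,axis=0)+np.percentile(q,99,axis=0))/2,np.ptp(q,axis=0))
top=q[q[:,2]>-66];A=np.c_[top[:,:2],np.ones(len(top))];print("plane",np.linalg.lstsq(A,top[:,2],rcond=None)[0].round(3))
for r in spotter.regions_of(p,"lid_middle")[:2]:
    q=cloud(p,r["mask"]);b=q[(q[:,2]>10)&(q[:,2]<20)]
    print(round(r["confidence"],2),np.array(r["bbox"]),cv2.minAreaRect(b[:,:2].astype(np.float32)) if len(b)>9 else 0,np.percentile(q[:,2],[1,50,99]))
    ct=max(cv2.findContours(r["mask"].astype(np.uint8),0,1)[0],key=cv2.contourArea)
    print(cv2.minAreaRect(np.array([ray(p,u,v,16.)[:2] for u,v in ct[:,0]],np.float32)))
s=c[(c[:,0]>460)&(c[:,0]<760)&(c[:,2]>60)&(c[:,2]<260)&(np.hypot(d[:,0],d[:,1])>90)]
if len(s): print("stage maxy",s[:,1].max(),s[s[:,1].argmax()])
E
python3 b.py w10.png
```

```text
time_s: 30.4
ee_pos: [333.9, 98.0, 252.1]
tool_rot: [0.0, 1.0, 0.0, 0.003]
force: [2.5, -1.0, -3.0]
opening: 0.447
gripper_force: 61.0
time_s: 31.4
ee_pos: [488.1, 236.0, 248.7]
tool_rot: [0.0, 1.0, -0.0, -0.001]
force: [0.6, -0.4, -2.6]
opening: 0.446
gripper_force: 61.1
[488.1 236.  248.7]
ring rel tcp [ -1.5  -0.6 -65.5] [42.3 42.1 21.5]
plane [  0.   0. -62.]
0.69 [270.4 295.1 119.5 116.3] ((606.79638671875, 227.37237548828125), (105.59529113769531, 103.37096405029297), 15.175460815429688) [ -0.4   3.6 183.5]
((632.2798461914062, 231.60276794433594), (52.28068923950195, 96.86450958251953), 13.527604103088379)
stage maxy 96.47539971276214 [511.1  96.5  88.9]
```

View pics/w10.png

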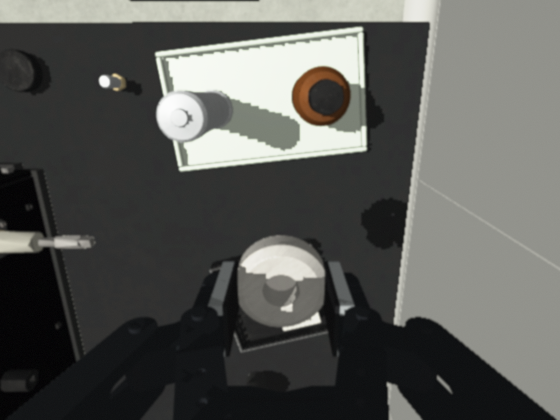

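The ring is level between the pads at (281,285), post and bottle stand in the tray at (182,115) and (322,95), and the box lies behind the ring. I'll move over the lid and lower.

```bash
python3 -m jog '[[[0.035,-0.02,-0.004,0,0,0,0],[0.035,-0.03,-0.004,0,0,0,0],[0.035,-0.03,0,0,0,0,0],[0.035,-0.025,0,0,0,0,0],[0.035,-0.012,0,0.015,0,0,0],[0.035,0,0,0.03,0,0,0],[0.035,0,0,0.03,0,0,0],[0.035,0,0,0.02,0,0,0],[0.035,0,0,0.01,0,0,0],[0.035,0,0,0,0,0,0]]]'
python3 b.py w11.png
```

```text
time_s: 32.5
ee_pos: [603.4, 228.0, 142.1]
tool_rot: [-0.0, 1.0, -0.001, -0.002]
force: [-0.3, -0.1, -3.0]
opening: 0.447
gripper_force: 61.1
[603.4 228.  142.1]
ring rel tcp [ -1.7  -0.6 -65.5] [42.8 42.1 21.1]
plane [  0.   0. -62.]
0.79 [276.2 229.8 205.2 192.8] ((606.6395263671875, 227.66912841796875), (104.25402069091797, 103.59236907958984), 15.350594520568848) [ 0.7  3.  17.3]
((605.1015014648438, 227.2473602294922), (106.0874252319336, 103.78820037841797), 15.06009578704834)
```

```bash
python3 -m jog '[[[0.035,-0.0035,0,0.01,0,0,0],[0.035,0,0,0.015,0,0,0],[0.035,0,0,0.01,0,0,0],[0.035,0,0,0.006,0,0,0],[0.035,0,0,0.004,0,0,0],[0.035,0,0,0.002,0,0,0],[0.035,0,0,0,0,0,0],[0.035,0,0,0,0,0,0],[0.035,0,0,0,0,0,0],[0.035,0,0,0,0,0,0]]]'
python3 -c "
from h import *
print(monitor.get_obs()['ee_pos'],monitor.get_obs()['force'])"
```

```text
time_s: 33.6
ee_pos: [608.9, 228.2, 97.5]
tool_rot: [0.0, 1.0, 0.0, 0.0]
force: [0.0, -0.1, -1.9]
opening: 0.446
gripper_force: 61.1
[608.93949132 228.23017555  97.5070271 ] [ 0.03577782 -0.14568627 -1.93439488]
```

```bash
python3 -m jog '[[[0.035,0.0015,-0.0005,0.001,0,0,0],[0.035,0,0,0.001,0,0,0],[0.035,0,0,0.001,0,0,0],[0.035,0,0,0.001,0,0,0],[0.035,0,0,0.001,0,0,0],[0.035,0,0,0.0005,0,0,0],[0.035,0,0,0,0,0,0],[0.035,0,0,0,0,0,0],[0.035,0,0,0,0,0,0],[0.035,0,0,0,0,0,0]]]'
```

```text
time_s: 34.6
ee_pos: [607.1, 227.7, 91.8]
tool_rot: [0.0, 1.0, -0.0, 0.0]
force: [-2.5, -1.1, 2.4]
opening: 0.445
gripper_force: 61.5
```

Contact with the lid. I'll release and lift.

```bash
python3 -m jog '[[[0.045,0,0,0,0,0,0],[0.055,0,0,0,0,0,0],[0.06,0,0,0,0,0,0],[0.06,0,0,0,0,0,0],[0.06,0,0,-0.01,0,0,0],[0.06,0,0,-0.02,0,0,0],[0.06,0,0,-0.04,0,0,0],[0.06,0,0,-0.04,0,0,0],[0.06,0,0,-0.03,0,0,0],[0.06,0,0,-0.02,0,0,0]]]'
python3 - <<'E'
from h import *
np.set_printoptions(precision=1,suppress=True)
p=snap("wrist");save(p,"w12.png");c=cloud(p)
q=c[(c[:,2]>26)&(c[:,2]<36)&(np.hypot(c[:,0]-606,c[:,1]-227)<40)]
print("ring",(np.percentile(q,1,axis=0)+np.percentile(q,99,axis=0))/2,np.ptp(q,axis=0),np.median(q[:,2]))
A=np.c_[q[:,:2]-q[:,:2].mean(0),np.ones(len(q))];print(np.linalg.lstsq(A,q[:,2],rcond=None)[0].round(3))
for r in spotter.regions_of(p,"lid_middle")[:1]:
    q=cloud(p,r["mask"]);b=q[(q[:,2]>10)&(q[:,2]<19)];print(cv2.minAreaRect(b[:,:2].astype(np.float32)))
E
```

```text
time_s: 35.6
ee_pos: [608.1, 227.9, 256.3]
tool_rot: [0.0, 1.0, 0.001, 0.003]
force: [-0.6, 0.7, 0.3]
opening: 0.705
gripper_force: 0.0
ring [607.3 226.8  29.2] [41.6 41.4  6.3] 29.856525088825435
[ 0.  -0.  29.7]
((606.7998046875, 227.5286865234375), (104.08450317382812, 103.03868103027344), 15.152627944946289)
```

View pics/w12.png

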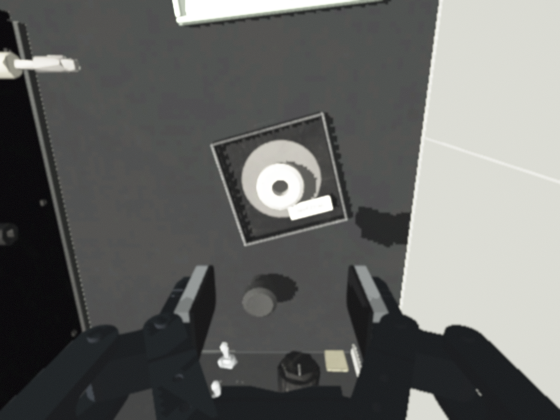

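The ring (280,188) lies flat on the middle of the lid, within about 1 mm. Next I fetch the bottle.

```bash
python3 -m jog '[[[0.085,0.02,0,0,0,0,0],[0.085,0.03,0.005,0,0,0,0],[0.085,0.03,0.006,0,0,0,0],[0.085,0.03,0.006,0,0,0,0],[0.085,0.03,0.006,0,0,0,0],[0.085,0.03,0.006,0,0,0,0],[0.085,0.02,0.005,0,0,0,0],[0.085,0.01,0.004,0,0,0,0],[0.085,0,0,0.02,0,0,0],[0.085,0,0,0.03,0,0,0]]]'
python3 -m jog '[[[0.085,0,0,0.02,0,0,0],[0.085,0,0,0,0,0,0],[0.085,0,0,0,0,0,0],[0.085,0,0,0,0,0,0],[0.085,0,0,0,0,0,0],[0.085,0,0,0,0,0,0],[0.085,0,0,0,0,0,0],[0.085,0,0,0,0,0,0],[0.085,0,0,0,0,0,0],[0.085,0,0,0,0,0,0]]]'
python3 - <<'E'
from h import *
np.set_printoptions(precision=1,suppress=True)
print(monitor.get_obs()["ee_pos"])
p=snap("wrist");c=cloud(p)
q=c[(c[:,2]>15)&(c[:,2]<52)&(np.hypot(c[:,0]-409,c[:,1]-265)<27)];print(circ(q,21),len(q))
E
```

```text
time_s: 36.7
ee_pos: [408.4, 266.5, 202.5]
tool_rot: [-0.0, 1.0, 0.001, 0.002]
force: [0.6, 0.1, -0.2]
opening: 0.994
gripper_force: 0.0
time_s: 37.7
ee_pos: [407.1, 265.7, 181.4]
tool_rot: [0.0, 1.0, 0.0, 0.0]
force: [-0.3, 0.4, -0.5]
opening: 0.988
gripper_force: 0.0
[407.1 265.7 181.4]
(array([408.2, 264.5]), np.float64(0.15186108014748406)) 848
```

```bash
python3 -m jog '[[[0.085,-0.0015,-0.001,0.01,0,0,0],[0.085,0,0,0.02,0,0,0],[0.085,0,0,0.02,0,0,0],[0.085,0,0,0.015,0,0,0],[0.085,0,0,0.01,0,0,0],[0.085,0,0,0.005,0,0,0],[0.07,0,0,0,0,0,0],[0.05,0,0,0,0,0,0],[0.035,0,0,0,0,0,0],[0.035,0,0,0,0,0,0]]]'
python3 -m jog '[[[0.035,0,0,0,0,0,0],[0.035,0,0,0,0,0,0],[0.035,0,0,0,0,0,0],[0.035,0,0,0,0,0,0],[0.035,0,0,0,0,0,0],[0.035,0,0,-0.01,0,0,0],[0.035,0,0,-0.02,0,0,0],[0.035,0,0,-0.02,0,0,0],[0.035,0,0,-0.01,0,0,0],[0.035,0,0,0,0,0,0]]]'
```

```text
time_s: 38.75
ee_pos: [409.5, 265.1, 102.6]
tool_rot: [0.0, 1.0, 0.0, 0.001]
force: [-1.2, -0.5, 2.2]
opening: 0.475
gripper_force: 60.6
time_s: 39.75
ee_pos: [409.3, 265.1, 162.8]
tool_rot: [0.0, 1.0, 0.001, 0.001]
force: [-0.3, -0.2, -0.9]
opening: 0.478
gripper_force: 60.7
```

```bash
python3 -m jog '[[[0.035,0.02,0,0,0,0,0],[0.035,0.03,0,0,0,0,0],[0.035,0.025,-0.02,0,0,0,0],[0.035,0.005,-0.035,0,0,0,0],[0.035,0,-0.045,0,0,0,0],[0.035,0,-0.045,0,0,0,0],[0.035,0,-0.045,0,0,0,0],[0.035,0,-0.045,0,0,0,0],[0.035,0,-0.045,0,0,0,0],[0.035,0,-0.045,0,0,0,0]]]'
python3 -m jog '[[[0.035,0,-0.045,0,0,0,0],[0.035,0,-0.045,0,0,0,0],[0.035,0,-0.045,0,0,0,0],[0.035,0,-0.04,0,0,0,0],[0.035,-0.01,-0.035,0,0,0,0],[0.035,-0.03,-0.025,0,0,0,0],[0.035,-0.035,-0.015,0,0,0,0],[0.035,-0.035,0,0,0,0,0],[0.035,-0.035,0,0,0,0,0],[0.035,-0.03,0,0,0,0,0]]]'
python3 -m jog '[[[0.035,-0.025,0,0,0,0,0],[0.035,-0.02,0,0,0,0,0],[0.035,-0.01,0,0,0,0,0],[0.035,-0.005,0,0,0,0,0],[0.035,0,0,0.015,0,0,0],[0.035,0,0,0.01,0,0,0],[0.035,0,0,0.005,0,0,0],[0.035,0,0,0,0,0,0],[0.035,0,0,0,0,0,0],[0.035,0,0,0,0,0,0]]]'
python3 -c "
from h import *
print(monitor.get_obs()['ee_pos'])"
```

```text
time_s: 40.75
ee_pos: [327.4, -61.7, 160.2]
tool_rot: [0.0, 1.0, 0.0, -0.001]
force: [1.5, -0.4, -1.1]
opening: 0.476
gripper_force: 61.0
time_s: 41.75
ee_pos: [504.2, -309.9, 159.2]
tool_rot: [0.0, 1.0, 0.001, -0.001]
force: [0.8, -0.6, -0.6]
opening: 0.478
gripper_force: 61.1
time_s: 42.75
ee_pos: [563.5, -310.6, 132.1]
tool_rot: [0.0, 1.0, -0.0, 0.0]
force: [1.0, 0.2, -1.4]
opening: 0.477
gripper_force: 61.1
[ 563.47979867 -310.6168816   132.12155022]
```

```bash
python3 -m jog '[[[0.035,-0.005,0.005,0,0,0,0],[0.035,-0.0043,0.0041,0,0,0,0],[0.035,0,0,0.005,0,0,0],[0.035,0,0,0.008,0,0,0],[0.035,0,0,0.007,0,0,0],[0.035,0,0,0.003,0,0,0],[0.035,0,0,0.001,0,0,0],[0.035,0,0,0,0,0,0],[0.035,0,0,0,0,0,0],[0.035,0,0,0,0,0,0]]]'
python3 -c "
from h import *
print(monitor.get_obs()['ee_pos'])"
```

```text
time_s: 43.75
ee_pos: [572.9, -301.5, 107.9]
tool_rot: [0.0, 1.0, -0.0, 0.0]
force: [-1.0, 0.4, -1.0]
opening: 0.482
gripper_force: 61.1
[ 572.92028804 -301.47296125  107.90454102]
```

```bash
python3 -m jog '[[[0.035,0,0,0.001,0,0,0],[0.035,0,0,0.001,0,0,0],[0.035,0,0,0.001,0,0,0],[0.035,0,0,0.001,0,0,0],[0.035,0,0,0.001,0,0,0],[0.035,0,0,0,0,0,0],[0.035,0,0,0,0,0,0],[0.035,0,0,0,0,0,0],[0.035,0,0,0,0,0,0],[0.035,0,0,0,0,0,0]]]'
```

```text
time_s: 44.75
ee_pos: [572.7, -301.2, 102.6]
tool_rot: [0.0, 1.0, -0.0, 0.0]
force: [-0.8, 1.1, 0.6]
opening: 0.479
gripper_force: 61.2
```

```bash
python3 -m jog '[[[0.06,0,0,0,0,0,0],[0.085,0,0,0,0,0,0],[0.085,0,0,0,0,0,0],[0.085,0,0,0,0,0,0],[0.085,0,0,0,0,0,0],[0.085,0,0,-0.01,0,0,0],[0.085,0,0,-0.02,0,0,0],[0.085,0,0,-0.02,0,0,0],[0.085,0,0,-0.02,0,0,0],[0.085,0,0,-0.002,0,0,0]]]'
python3 - <<'E'
from h import *
p=snap("wrist");c=cloud(p);print(monitor.get_obs()["ee_pos"])
q=c[(c[:,2]>15)&(c[:,2]<52)&(np.hypot(c[:,0]-571,c[:,1]+302)<30)];print(circ(q,21),len(q))
E
```

```text
time_s: 45.75
ee_pos: [574.4, -302.4, 179.2]
tool_rot: [0.0, 1.0, -0.002, 0.003]
force: [0.9, -0.3, 1.1]
opening: 0.997
gripper_force: 0.0
[ 573.96226333 -302.09737786  177.62467915]
(array([ 571.56269698, -302.06498127]), np.float64(0.15394687333586607)) 832
```

```bash
python3 -m jog '[[[0.085,0,0,-0.03,0,0,0],[0.085,0.02,-0.005,-0.03,0,0,0],[0.085,0.04,-0.005,-0.01,0,0,0],[0.085,0.045,0,0,0,0,0],[0.085,0.045,0,0,0,0,0],[0.085,0.045,0.01,0,0,0,0],[0.085,0.035,0.025,0,0,0,0],[0.085,0.013,0.04,0,0,0,0],[0.085,0,0.045,0,0,0,0],[0.085,0,0.045,0,0,0,0]]]'
python3 -m jog '[[[0.085,0,0.045,0,0,0,0],[0.085,0,0.045,0,0,0,0],[0.085,0,0.045,0,0,0,0],[0.085,0,0.045,0,0,0,0],[0.085,-0.01,0.045,0,0,0,0],[0.085,-0.025,0.04,0,0,0,0],[0.085,-0.03,0.03,0,0,0,0],[0.085,-0.02,0.02,0,0,0,0],[0.085,-0.005,0.01,0,0,0,0],[0.085,0,0,0,0,0,0]]]'
python3 - <<'E'
from h import *
p=snap("wrist");c=cloud(p);print(monitor.get_obs()["ee_pos"])
q=c[(c[:,2]>30)&(c[:,2]<105)&(np.hypot(c[:,0]-419,c[:,1]-177)<32)]
if len(q)>9: print(circ(q,16.5),len(q))
E
```

```text
time_s: 46.8
ee_pos: [328.6, -144.8, 243.2]
tool_rot: [0.002, 1.0, 0.0, -0.0]
force: [1.6, -0.1, 0.8]
opening: 0.995
gripper_force: 0.0
time_s: 47.8
ee_pos: [419.5, 179.5, 243.2]
tool_rot: [-0.001, 1.0, -0.0, -0.001]
force: [0.0, -1.0, -0.4]
opening: 0.994
gripper_force: 0.0
[419.08299002 178.61022616 243.49402408]
(array([421.18534132, 176.03683011]), np.float64(0.49792987651736714)) 930
```

```bash
python3 -m jog '[[[0.085,-0.0005,-0.0023,0.01,0,0,0],[0.085,0,0,0.02,0,0,0],[0.085,0,0,0.02,0,0,0],[0.085,0,0,0.02,0,0,0],[0.085,0,0,0.02,0,0,0],[0.085,0,0,0.015,0,0,0],[0.085,0,0,0.008,0,0,0],[0.085,0,0,0.002,0,0,0],[0.085,0,0,0,0,0,0],[0.085,0,0,0,0,0,0]]]'
python3 -c "
from h import *
print(monitor.get_obs()['ee_pos'])"
python3 -m jog '[[[0.06,0,0,0,0,0,0],[0.04,0,0,0,0,0,0],[0.025,0,0,0,0,0,0],[0.025,0,0,0,0,0,0],[0.025,0,0,0,0,0,0],[0.025,0,0,0,0,0,0],[0.025,0,0,0,0,0,0],[0.025,0,0,0,0,0,0],[0.025,0,0,0,0,0,0],[0.025,0,0,0,0,0,0]]]'
```

```text
time_s: 48.85
ee_pos: [421.0, 176.4, 130.4]
tool_rot: [0.0, 1.0, 0.0, 0.001]
force: [0.4, -0.0, -0.1]
opening: 0.994
gripper_force: 0.0
[420.96373742 176.40968197 130.40996958]
time_s: 49.85
ee_pos: [420.7, 176.8, 129.9]
tool_rot: [0.0, 1.0, 0.0, 0.0]
force: [-0.5, 2.2, 4.0]
opening: 0.37
gripper_force: 59.6
```

```bash
python3 -m jog '[[[0.025,0,0,-0.01,0,0,0],[0.025,0,0,-0.02,0,0,0],[0.025,0.01,0,-0.02,0,0,0],[0.025,0.03,0,-0.01,0,0,0],[0.025,0.03,-0.01,0,0,0,0],[0.025,0.02,-0.025,0,0,0,0],[0.025,0,-0.035,0,0,0,0],[0.025,0,-0.04,0,0,0,0],[0.025,0,-0.04,0,0,0,0],[0.025,0,-0.04,0,0,0,0]]]'
python3 -m jog '[[[0.025,0,-0.04,0,0,0,0],[0.025,0,-0.04,0,0,0,0],[0.025,0,-0.04,0,0,0,0],[0.025,0,-0.04,0,0,0,0],[0.025,0,-0.04,0,0,0,0],[0.025,0,-0.04,0,0,0,0],[0.025,-0.01,-0.04,0,0,0,0],[0.025,-0.02,-0.035,0,0,0,0],[0.025,-0.025,-0.03,0,0,0,0],[0.025,-0.03,-0.02,0,0,0,0]]]'
python3 -m jog '[[[0.025,-0.033,-0.018,0,0,0,0],[0.025,-0.033,-0.008,0,0,0,0],[0.025,-0.033,0,0,0,0,0],[0.025,-0.03,0,0,0,0,0],[0.025,-0.02,0,0,0,0,0],[0.025,-0.008,0,0,0,0,0],[0.025,0,0,0,0,0,0],[0.025,0,0,0,0,0,0],[0.025,0,0,0,0,0,0],[0.025,0,0,0,0,0,0]]]'
python3 -c "
from h import *
print(monitor.get_obs()['ee_pos'])"
```

```text
time_s: 50.85
ee_pos: [328.8, -14.8, 188.3]
tool_rot: [-0.0, 1.0, -0.0, -0.001]
force: [1.5, 0.3, -3.7]
opening: 0.371
gripper_force: 60.3
time_s: 51.85
ee_pos: [414.0, -380.3, 187.4]
tool_rot: [0.002, 1.0, 0.001, -0.002]
force: [0.2, -0.4, -2.7]
opening: 0.374
gripper_force: 60.4
time_s: 52.85
ee_pos: [571.1, -404.8, 189.7]
tool_rot: [0.001, 1.0, -0.0, -0.0]
force: [0.5, 0.2, -3.6]
opening: 0.373
gripper_force: 60.4
[ 571.12797214 -404.83002929  189.72680167]
```

```bash
python3 -m jog '[[[0.025,-0.0037,0.001,0.005,0,0,0],[0.025,0,0,0.01,0,0,0],[0.025,0,0,0.012,0,0,0],[0.025,0,0,0.01,0,0,0],[0.025,0,0,0.008,0,0,0],[0.025,0,0,0.005,0,0,0],[0.025,0,0,0.002,0,0,0],[0.025,0,0,0.001,0,0,0],[0.025,0,0,0,0,0,0],[0.025,0,0,0,0,0,0]]]'
python3 -m jog '[[[0.025,0,0,0.001,0,0,0],[0.025,0,0,0,0,0,0],[0.025,0,0,0,0,0,0],[0.025,0,0,0,0,0,0],[0.025,0,0,0,0,0,0],[0.025,0,0,0,0,0,0],[0.025,0,0,0,0,0,0],[0.025,0,0,0,0,0,0],[0.025,0,0,0,0,0,0],[0.025,0,0,0,0,0,0]]]'
```

```text
time_s: 53.85
ee_pos: [576.2, -403.8, 137.2]
tool_rot: [0.0, 1.0, -0.0, 0.001]
force: [0.2, -0.7, -3.8]
opening: 0.373
gripper_force: 60.4
time_s: 54.85
ee_pos: [575.9, -403.5, 135.4]
tool_rot: [0.0, 1.0, 0.0, -0.0]
force: [0.2, 0.0, -3.4]
opening: 0.372
gripper_force: 60.4
```

```bash
python3 -m jog '[[[0.025,0.001,-0.0004,0.001,0,0,0],[0.025,0,0,0.001,0,0,0],[0.025,0,0,0.001,0,0,0],[0.025,0,0,0.001,0,0,0],[0.025,0,0,0.001,0,0,0],[0.025,0,0,0,0,0,0],[0.025,0,0,0,0,0,0],[0.025,0,0,0,0,0,0],[0.025,0,0,0,0,0,0],[0.025,0,0,0,0,0,0]]]'
```

```text
time_s: 55.85
ee_pos: [574.9, -404.0, 130.5]
tool_rot: [0.0, 1.0, -0.0, 0.0]
force: [-0.5, 0.1, -3.6]
opening: 0.378
gripper_force: 60.4
```

```bash
python3 -m jog '[[[0.025,0,0,0.0007,0,0,0],[0.025,0,0,0.0005,0,0,0],[0.025,0,0,0,0,0,0],[0.025,0,0,0,0,0,0],[0.025,0,0,0,0,0,0],[0.025,0,0,0,0,0,0],[0.025,0,0,0,0,0,0],[0.025,0,0,0,0,0,0],[0.025,0,0,0,0,0,0],[0.025,0,0,0,0,0,0]]]'
```

```text
time_s: 56.85
ee_pos: [575.0, -404.0, 130.0]
tool_rot: [0.0, 1.0, -0.0, 0.0]
force: [-1.4, 2.4, 5.0]
opening: 0.374
gripper_force: 60.6
```

Contact. I'll release, lift clear, pull back and inspect.

```bash
python3 -m jog '[[[0.045,0,0,0,0,0,0],[0.085,0,0,0,0,0,0],[0.085,0,0,0,0,0,0],[0.085,0,0,0,0,0,0],[0.085,0,0,0,0,0,0],[0.085,0,0,-0.01,0,0,0],[0.085,0,0,-0.03,0,0,0],[0.085,0,0,-0.03,0,0,0],[0.085,0,0,-0.03,0,0,0],[0.085,0,0,-0.02,0,0,0]]]'
python3 -m jog '[[[0.085,0.01,0.005,0,0,0,0],[0.085,0.02,0.01,0,0,0,0],[0.085,0,0,0,0,0,0],[0.085,0,0,0,0,0,0],[0.085,0,0,0,0,0,0],[0.085,0,0,0,0,0,0],[0.085,0,0,0,0,0,0],[0.085,0,0,0,0,0,0],[0.085,0,0,0,0,0,0],[0.085,0,0,0,0,0,0]]]'
python3 m.py w13.png
python3 - <<'E'
from h import *
for n in("scene",):
    p=snap(n);c=cloud(p);cv2.imwrite("pics/s13.png",cv2.resize(p["img"][150:360,100:520,::-1],(800,400)))
    q=c[(c[:,2]>26)&(c[:,2]<34)&(np.hypot(c[:,0]-606,c[:,1]-227)<40)];print("ring",len(q),q.mean(0))
E
```

```text
time_s: 57.85
ee_pos: [575.4, -404.4, 253.4]
tool_rot: [0.0, 1.0, -0.002, 0.002]
force: [-0.3, -0.2, 1.4]
opening: 0.995
gripper_force: 0.0
time_s: 58.85
ee_pos: [545.0, -389.0, 249.1]
tool_rot: [0.0, 1.0, 0.0, -0.0]
force: [-0.2, 0.4, -0.2]
opening: 0.995
gripper_force: 0.0
cam [ 462.1 -389.5  319. ]
post [ 575.7 -405.1] 0.5206760137103793 1178
 top z 114.00039313382175 mid [ 573.1 -404.8  112.8] 821
bottle [ 571.7 -302.1] 0.23527289991605868 696
 top z 88.350168844956 mid [ 571.6 -302.5   87.4] 656
ring_center 0.96 [290.1 103.9  50.   50.6] [ 470.4 -382.5   13.6] [ 450.8 -402.2    0. ] [ 489.9 -362.6   15.7]
post_center 0.88 [260.9 242.3  48.1  84.1] [ 563.7 -403.7  103.1] [ 558.1 -418.8    9.3] [ 584.9 -390.5  114.5]
bottle_center 0.98 [383.2 225.9  66.4  67.5] [ 562.7 -309.1   64.4] [ 550.6 -323.1    9.2] [ 585.4 -286.2   88.8]
rack 0.88 [320.2 217.2 174.7  85.3] [ 565.3 -356.7    4.3] [ 537.1 -434.5    2.2] [ 609.4 -273.3   22.5]
((571.4413452148438, -353.0871276855469), (69.15238189697266, 165.79283142089844), 1.139220952987671)
ring 81 [604.25088138 223.53029863  29.20839223]
```

View pics/s13.png

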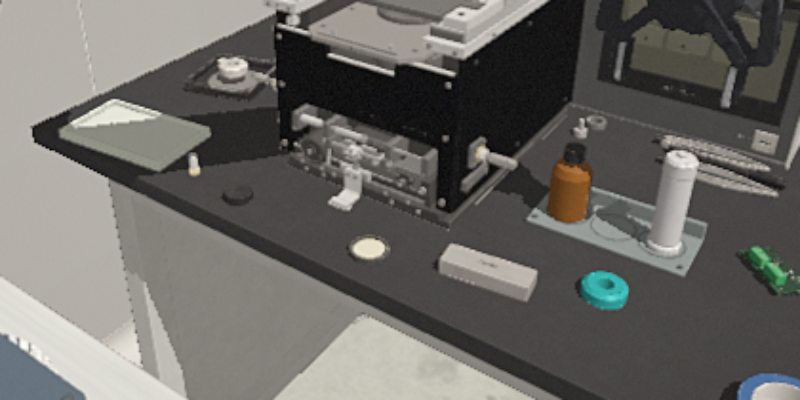

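The bottle (570,185) and post (672,205) stand upright in the rack, within about 1 mm of where they started. The ring (233,68) lies on the box, the tray is empty and the rest is undisturbed. I'm handing in the job.

```bash
python3 -c "
from station import job
print(job.sign_off())"
```

```text
the job is handed in; nothing more can be done
None
```

The job is handed in at about 59 s: the ring lies flat within about 1 mm of the middle of the wafer box lid, and the post and bottle are back upright in the rack, each within about 1 mm of its original place.

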